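# Unlock the tube reader and hold its light flap at the balance point

## Task

On the white blood-tube reader, turn the red lock knob clockwise (seen from above) until it clicks past its detent to the end, which frees the blue flap. Then take the flap by its black grip, swing it up until it stands upright at its balance point, and finish while holding it still there by the black grip: do not let go, and do not let it drop over the back. Leave the tube tray, the bottle and the label roll where they are.

Things in the scene. Friction and masses are not known exactly. Their poses are not given: they have to be found in the camera images.
- reader: White bench-top blood-tube reader, 175 x 300 mm on plan, deck 90 mm high, fixed to the bench. Origin at bench level; its own +x points away from its front, +y to its left seen from the robot. In its frame the housing spans x -50 to 125, y -150 to 150 mm. Its place varies, and its yaw by up to 0.4 rad.
- knob_grip (a point): Where to grip the red lock knob, on its vertical axis, 130 mm above the bench; in the reader's frame x 0, y 100 mm. An upright bar 46 mm long, 14 mm thick, from 110 to 148 mm above the bench, on a 52 mm disc. Locked, the bar lies along the reader's x, and a steel tongue under it (66 mm long) points to the reader's -y over the flap and keeps it shut; it turns with the knob.
- knob (a joint): Turn of the lock knob, rad: 0 locked, 1.2 unlocked (stop), growing clockwise seen from above. Sprung: up to half way (0.6) it resists with up to about 0.15 N m and returns to 0 if released; past half way it snaps on by itself to 1.2 and stays there, its tongue clear of the flap.
- flap_hinge (a point): Middle of the flap's hinge line, which lies along the reader's y at the flap's far edge, 96 mm above the bench; in the reader's frame at x 100 mm, y -40 mm.
- flap_handle (a point): Centre of the flap's black grip: a bar 18 mm in diameter, 40 mm long, parallel to the hinge, 192 mm from the hinge line, on a 12 mm wide stem 52 mm beyond the plate's edge. Shut, it is 96 mm above the bench, 42 mm in front of the housing, free below; upright, 288 mm high. Pinched from above on its two flat ends it pivots between the fingers as the flap turns.
- flap (a joint): Angle of the blue flap (plate 140 x 180 x 8 mm, about 0.3 kg, centre of mass in its mid-plane), rad: 0 shut and level, growing as the grip rises and swings away from the robot; 1.571 straight upright, its balance point; 2.1 the stop, fallen over the back. The hinge is almost free: let go, it falls shut or over the back.
- tube_tray: White foam tray 100 x 70 x 35 mm with eight blue-capped tubes, 121 mm high in all, loose, to the left of the reader; bystander. Origin at the centre of its underside.
- spray_bottle: Green bottle, 60 mm in diameter, 150 mm high, loose, to the right of the reader; bystander. Origin at the centre of its underside.
- label_roll: Paper label roll lying flat, 70 mm in diameter, 30 mm high, loose, in front of the reader to the right; bystander. Origin at the centre of its underside.

How it is judged:
By the outcome, as a careful person would: the job done as asked, in the order asked, and still so for the second after the job is handed in, while the arm keeps its last pose, push and grip.
It also fails if it takes over 54 s, if anything falls off the work surface, if the arm or the gripper's body presses on something with over 40 N, if the wrist force passes 120 N, or if a joint passes its speed limit or range.

## Robot

A 6-joint arm with a two-finger parallel gripper is mounted at the origin on the work surface. World frame = base frame: x ahead of the robot, y to its left, z up, the work surface at z = 0. Lengths are in m, angles in degrees, forces in N, time in s.
With the tool pointing down it reaches from about 0.3 to 0.75 m from the base axis. Payload 8.5 kg.
Tool frame: the origin (TCP) lies on the centre line of the jaws, within the pads' length; the fingertips stand 17 mm ahead of it and the grasp point (between the pads) lies 2 mm behind it (env.tcp_to_tips is the distance from the TCP to the fingertips, in m); z points along the fingers, y is the line along which they close (so a half turn about z gives the same grasp; the last joint's range is limited). The gripper opens to 85 mm and grips with 20 to 120 N. Pads are 22 mm wide; open, the fingers measure 114 mm over their backs; the gripper's body (76 mm by 85 mm) begins 54 mm behind the grasp point. The pads swing forward as they close: fully open they stand 13 mm farther back than shut.
Start: joints at [-76.736, 21.807, 74.336, -0, 83.858, -12.336], TCP at [0.238, -0.496, 0.219] pointing down, gripper open.
Joint ranges: [-178.18, 178.18], [-50.72, 133.34], [12.68, 142.11], [-81.47, 261.47], [9.98, 163.14], [-165.26, 165.26]. Speed limits (degrees/s): [136.94, 136.94, 180, 180, 180, 180].

## Interface

Orientations are given as a 3x3 rotation matrix whose columns are the frame's x, y, z axes.
In Python, from rig import env gives the robot as it stands. The module is installed in compiled form; this text tells all that it offers.
- The arm moves only by the shell command python3 -m pendant 'ROWS' [FORCE]. ROWS is JSON, a list of rows, each a list of 7 numbers: the opening, from 0 (shut) to 1 (fully open), then the shift along the tool's x, y, z in m, then the turn, a rotation vector about the tool's x, y, z in rad. A call has 1 to 5 rows; each row is the pose to reach, as a shift and turn from the pose commanded when the call began, along the tool's axes at that moment; what a row does not reach only later rows make up. A row lasts 1/8 s, in which the tool goes at most 62.5 mm and 10.7 degrees, less where a joint would pass 70% of its speed; a pose out of reach is approached as far as the arm can. A call with a gripper value outside its range is refused whole. The fingers move at their own pace and stop on an object; FORCE is the grip in N (left out, the last holds). Time passes only in rows, so rows that repeat a pose let the fingers close. It gives the time, the measured TCP pose, the force, the opening and the grip force at its end, in the units of the state.
- env.observe(): the state, without advancing time (a new reading comes with each control period).
- env.get_image(name): name is "scene" or "side" or "wrist"; returns a dict with "image" (420x560x3 uint8, blue, green, red), "fx", "fy", "cx", "cy" (pixels), "pose" (4x4, takes a point from camera to world coordinates). Camera axes: x right, y up, looking along -z (the intrinsics and any distortion apply to the point x, -y, -z); pixel columns grow to the right and rows downward; lengths in m; the calibration is good to about 2 mm. The wrist camera is an equidistant fisheye: a pixel r from the principal point sees the ray r / f radians off the axis. A picture is of the moment at which its call begins. There is no depth.
- env.close_job(): hands the job in; it is judged then, once.
Trained networks look in the newest picture that a camera, given by its name, has taken for a name from the list of things; names that differ only in an ending like _2 or _b are one class to them, and where a whole thing is asked for, a point or a joint stands for the part that bears it (a point fixed in the world has none). Each returns a list of dicts, best first, with "conf" (0 to 1); they miss things now and then, are a little off and sometimes report something else, mostly with a low value. They report only what shows in the picture. A call takes as long as a camera call.
- env.find_in(camera, thing): "bbox" ([centre column, centre row, width, height] in pixels, round what is visible of it).
- env.trace(camera, thing): "mask" (420x560 bool, what is visible of it) and "bbox" ([centre column, centre row, width, height] in pixels, round what is visible of it).
- env.tip_of(camera, thing): "centre" ([column, row] in pixels: a listed point, or the origin of a listed thing).
The state is a dict: "time_s": time; "q": joint angles; "qvel": joint speeds; "joint_efforts": joint torques, N m; "position": TCP position; "tool_rot": TCP orientation; "ft_force": force on the tool from outside, world axes, zero at the start; "wrist_torque": the same for the moment, N m; "grip_width": finger opening in m; "gripper_force": force on a finger pad.
Only numpy, scipy, OpenCV 4.12 (cv2) and the standard library are available. Lean on these libraries where they do the work, as an engineer would, in place of code of your own. Each camera call takes 0.05 s, during which the arm holds its last target. There are 200 camera calls.

## Working session

There is one attempt and no reset: what is moved stays moved. The work goes in short steps, Python scripts to look and compute and a shell command to move; the robot and the scene stay as the last step left them, time stands still between calls to the robot, and variables do not carry over. Pictures are saved under pics/ and viewed, at most 10 in all, crops included, and the job is handed in when it is done.

```bash
mkdir -p pics
cat > h.py <<'E'
import numpy as np, cv2
from rig import env
from scipy.optimize import least_squares
def ray(im,px,fish=False):
    x=(px[0]-im["cx"])/im["fx"]; y=(px[1]-im["cy"])/im["fy"]
    if fish:
        r=np.hypot(x,y); s=np.sin(r)/r if r>1e-9 else 1; d=np.array([x*s,-y*s,-np.cos(r)])
    else: d=np.array([x,-y,-1.])
    P=np.array(im["pose"]); d=P[:3,:3]@d
    return P[:3,3],d/np.linalg.norm(d)
def tri(rays):
    A=sum(np.eye(3)-np.outer(d,d) for o,d in rays); b=sum((np.eye(3)-np.outer(d,d))@o for o,d in rays)
    p=np.linalg.solve(A,b); return p,[float(np.linalg.norm((np.eye(3)-np.outer(d,d))@(p-o))) for o,d in rays]
def look(th,cams=("scene","side","wrist")):
    R={}
    for c in cams:
        im=env.get_image(c)
        for t in th:
            r=env.tip_of(c,t)
            if r: R.setdefault(t,[]).append((c,r[0]["conf"],np.round(r[0]["centre"],1),ray(im,r[0]["centre"],c=="wrist")))
    return R
E
cat > a.py <<'E'
from h import *
ims=[]
for c in("scene","side","wrist"):
    ims.append(env.get_image(c)["image"])
cv2.imwrite("pics/a.png",np.hstack([cv2.resize(i,(400,300)) for i in ims[:2]])); cv2.imwrite("pics/w.png",ims[2])
R=look(["reader","knob_grip","flap_hinge","flap_handle","tube_tray","spray_bottle","label_roll"])
for t,l in R.items():
    print(t,[(c,round(f,2),p.tolist()) for c,f,p,_ in l])
    if len(l)>1:
        p,e=tri([x[3] for x in l]); print("   ",p.round(4),np.round(e,4))
print(env.observe()["time_s"])
E
python3 a.py
```

```text
reader [('scene', 0.72, [227.5, 224.7]), ('side', 0.91, [279.2, 174.4])]
    [ 0.5458 -0.1275 -0.0079] [0.0028 0.0028]
knob_grip [('scene', 0.63, [255.8, 203.0]), ('side', 0.75, [279.7, 167.0])]
    [ 0.5305 -0.0332  0.1162] [0.0029 0.0029]
flap_hinge [('scene', 0.67, [196.7, 232.9]), ('side', 0.65, [232.5, 135.1])]
    [ 0.6595 -0.1416  0.1016] [0.0015 0.0015]
flap_handle [('scene', 0.82, [218.3, 175.6]), ('side', 0.84, [316.4, 133.7])]
    [ 0.4583 -0.188   0.0847] [0.001 0.001]
tube_tray [('scene', 0.59, [328.7, 254.7]), ('side', 0.62, [267.6, 274.0])]
    [ 5.361e-01  1.773e-01 -4.000e-04] [0.0003 0.0003]
spray_bottle [('scene', 0.98, [143.3, 207.8]), ('side', 0.72, [270.7, 112.5])]
    [ 0.5941 -0.3772 -0.0018] [0.0028 0.0028]
label_roll [('scene', 0.92, [157.7, 174.7]), ('side', 0.97, [318.5, 108.8])]
    [ 0.4597 -0.4169 -0.0115] [0.0002 0.0002]
1.35
```

View pics/a.png

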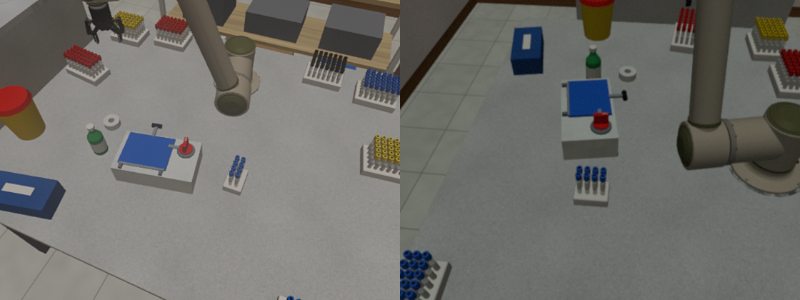

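The scene picture (full-resolution pixels) puts the reader at about (227,225), the knob at (256,203) and the black grip at (218,176), with a yaw of roughly 10–13°. Next I look closer with the wrist camera.

```bash
cat >> h.py <<'E'
from scipy.spatial.transform import Rotation as Ro
def Rdown(yaw_y,flip=False):
    # tool z down, tool y along world heading yaw_y (rad)
    y=np.array([np.cos(yaw_y),np.sin(yaw_y),0]); y=-y if flip else y
    z=np.array([0,0,-1.]); return np.column_stack([np.cross(y,z),y,z])
def goto(p,R):
    s=env.observe(); R0=np.array(s["tool_rot"]); 
    print("shift",(R0.T@(np.array(p)-s["position"])).round(4),"turn",Ro.from_matrix(R0.T@R).as_rotvec().round(4))
E
python3 - <<'E'
from h import *
s=env.observe(); print(np.round(s["tool_rot"],3), np.round(s["q"],1),np.round(s["position"],4))
im=env.get_image("wrist"); P=np.array(im["pose"]); R0=np.array(s["tool_rot"])
print("cam in tool",(R0.T@(P[:3,3]-s["position"])).round(3),(R0.T@P[:3,:3]).round(2))
yaw=np.radians(11.5)
for f in(0,1): goto([0.47,-0.10,0.32],Rdown(yaw+np.pi/2,f))
E
```

```text
[[ 0.902  0.432  0.   ]
 [ 0.432 -0.902 -0.   ]
 [ 0.     0.    -1.   ]] [-76.7  21.8  74.3   0.   83.9 -12.3] [ 0.2376 -0.496   0.2186]
cam in tool [ 0.076 -0.001 -0.155] [[ 0.    0.95  0.3 ]
 [ 1.   -0.   -0.  ]
 [-0.    0.3  -0.95]]
shift [ 0.3807 -0.2567 -0.1014] turn [-0.     -0.     -2.8955]
shift [ 0.3807 -0.2567 -0.1014] turn [-0.      0.      0.2461]
```

```bash
python3 -m pendant '[[1,0.04,-0.03,-0.05,0,0,0.05],[1,0.09,-0.06,-0.08,0,0,0.1],[1,0.14,-0.09,-0.1,0,0,0.15],[1,0.19,-0.12,-0.1,0,0,0.2],[1,0.24,-0.15,-0.1,0,0,0.246]]'
python3 - <<'E'
from h import *
goto([0.43,-0.11,0.32],Rdown(np.radians(11.5)+np.pi/2,1))
E
```

```text
time_s: 2.02
position: [0.3895, -0.2562, 0.3192]
tool_rot: [[0.98, 0.197, 0.001], [0.197, -0.98, -0.001], [0.001, 0.001, -1.0]]
ft_force: [1.2, -1.2, -0.7]
grip_width: 0.0855
gripper_force: 0.0
shift [ 0.0686 -0.1353 -0.0009] turn [ 0.0012 -0.0007 -0.002 ]
```

```bash
cat > b.py <<'E'
from h import *
import pickle,sys
T=["reader","knob_grip","flap_hinge","flap_handle"]
R=look(T,("wrist",)); cv2.imwrite("pics/w_%s.png"%sys.argv[1],env.get_image("wrist")["image"])
try: D=pickle.load(open("d.pkl","rb"))
except Exception: D={}
if not D:
    for t,l in look(T,("scene","side")).items(): D[t]=l
for t,l in R.items(): D.setdefault(t,[]).extend(l)
pickle.dump(D,open("d.pkl","wb"))
for t,l in D.items():
    p,e=tri([x[3] for x in l]); print(t,[(c,round(f,2),q.tolist()) for c,f,q,_ in l if c=="wrist"],p.round(4),np.round(e,4))
L={"reader":[0,0,0],"knob_grip":[0,.1,.13],"flap_hinge":[.1,-.04,.096],"flap_handle":[-.092,-.04,.096]}
def res(v):
    c,s=np.cos(v[3]),np.sin(v[3]); o=[]
    for t,l in D.items():
        x,y,z=L[t]; p=np.array([v[0]+c*x-s*y,v[1]+s*x+c*y,v[2]+z])
        for cam,f,_,(O,d) in l:
            w=(np.eye(3)-np.outer(d,d))@(p-O); o.append(w/(.002 if cam=="wrist" else .004))
    return np.concatenate(o)
S=least_squares(res,[.54,-.13,0,.2],loss="soft_l1"); print("fit",S.x.round(4),"deg",np.degrees(S.x[3]).round(2),S.cost)
E
python3 b.py 1
python3 -m pendant '[[1,0.03,-0.05,0,0,0,0],[1,0.05,-0.1,0,0,0,0],[1,0.06,-0.135,0,0,0,0],[1,0.06,-0.135,0,0,0,0],[1,0.06,-0.135,0,0,0,0]]'
python3 b.py 2
```

```text
reader [('wrist', 0.87, [209.4, 42.4])] [ 0.5473 -0.1256 -0.0123] [0.0013 0.0007 0.0017]
knob_grip [('wrist', 0.85, [100.0, 29.8])] [ 0.5293 -0.024   0.1246] [0.0063 0.0032 0.0044]
flap_hinge [] [ 0.654  -0.1289  0.1106] [0.0024 0.0024]
flap_handle [('wrist', 0.69, [222.5, 94.6])] [ 0.4632 -0.1797  0.0968] [0.0028 0.0077 0.0056]
fit [ 0.5474 -0.1217 -0.002   0.1971] deg 11.3 13.092496519567211
time_s: 3.45
position: [0.4206, -0.114, 0.3186]
tool_rot: [[0.98, 0.199, 0.0], [0.199, -0.98, -0.0], [-0.0, 0.0, -1.0]]
ft_force: [-0.6, -0.1, 0.3]
grip_width: 0.0853
gripper_force: 0.0
reader [('wrist', 0.87, [209.4, 42.4]), ('wrist', 0.92, [298.0, 75.5])] [ 0.5481 -0.124  -0.0111] [0.0023 0.0003 0.0025 0.0034]
knob_grip [('wrist', 0.85, [100.0, 29.8]), ('wrist', 0.77, [210.9, 66.6])] [ 0.5287 -0.0233  0.1248] [0.0071 0.0028 0.0035 0.0022]
flap_hinge [] [ 0.654  -0.1289  0.1106] [0.0024 0.0024]
flap_handle [('wrist', 0.69, [222.5, 94.6]), ('wrist', 0.82, [336.9, 147.3])] [ 0.4639 -0.1791  0.0971] [0.0026 0.0084 0.0048 0.0019]
fit [ 0.5476 -0.1209 -0.0017  0.2031] deg 11.63 13.456678668467735
```

View pics/w_2.png

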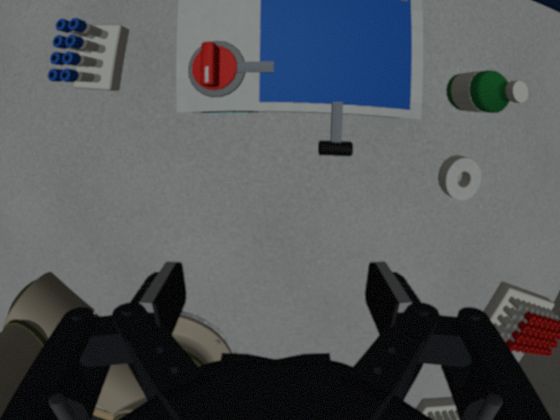

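The wrist picture shows the knob bar at (210,63), the tongue at (258,67) pointing over the flap, and the grip at (336,148). One closer view, then the grasp.

```bash
python3 -m pendant '[[1,0.03,-0.03,0.02,0,0,0],[1,0.06,-0.05,0.05,0,0,0],[1,0.075,-0.065,0.07,0,0,0],[1,0.075,-0.065,0.07,0,0,0]]'
python3 b.py 3
python3 - <<'E'
from h import *
goto([.5274,-.0229,.155],Rdown(np.radians(11.63)+np.pi/2,1))
E
```

```text
time_s: 4.25
position: [0.481, -0.0343, 0.2473]
tool_rot: [[0.98, 0.201, -0.003], [0.201, -0.98, 0.001], [-0.003, -0.002, -1.0]]
ft_force: [-0.2, -0.5, 0.8]
grip_width: 0.0856
gripper_force: 0.0
reader [('wrist', 0.87, [209.4, 42.4]), ('wrist', 0.92, [298.0, 75.5]), ('wrist', 0.69, [353.7, 134.8])] [ 0.5471 -0.1239 -0.011 ] [0.0028 0.0008 0.0016 0.004  0.0038]
knob_grip [('wrist', 0.85, [100.0, 29.8]), ('wrist', 0.77, [210.9, 66.6]), ('wrist', 0.93, [274.2, 139.4])] [ 0.5286 -0.0232  0.1248] [0.0073 0.0026 0.0034 0.0021 0.0006]
flap_hinge [('wrist', 0.96, [417.1, 42.7])] [ 0.6524 -0.133   0.1069] [0.0041 0.0024 0.003 ]
flap_handle [('wrist', 0.69, [222.5, 94.6]), ('wrist', 0.82, [336.9, 147.3]), ('wrist', 0.56, [405.0, 228.7])] [ 0.464  -0.179   0.0967] [0.0025 0.0086 0.0046 0.0017 0.0012]
fit [ 0.5474 -0.121  -0.0012  0.2   ] deg 11.46 15.129245521847768
shift [ 0.0478 -0.0034  0.0945] turn [ 0.0008 -0.0013 -0.0033]
```

View pics/w_3.png

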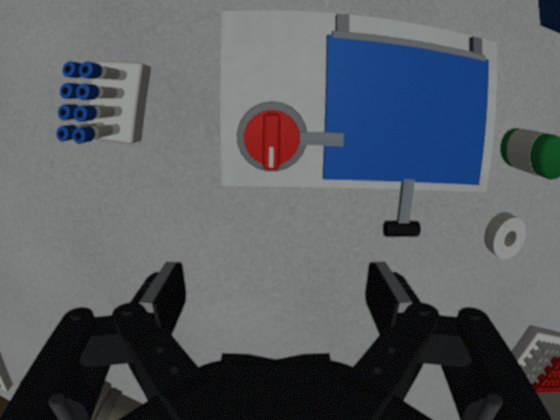

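The closer view agrees: the knob bar is at (272,140) and aligned with the jaws, and the grip is at (402,228). Moving down over the bar and closing.

```bash
python3 -m pendant '[[0.7,0.025,-0.002,0.03,0,0,0],[0.7,0.048,-0.003,0.06,0,0,0],[0.6,0.048,-0.003,0.09,0,0,0],[0.6,0.048,-0.003,0.113,0,0,0],[0.6,0.048,-0.003,0.113,0,0,0]]' 40
python3 -m pendant '[[0,0,0,0,0,0,0],[0,0,0,0,0,0,0],[0,0,0,0,0,0,0],[0,0,0,0,0,0,0]]' 40
```

```text
time_s: 5.18
position: [0.5269, -0.0227, 0.1349]
tool_rot: [[0.98, 0.199, -0.002], [0.199, -0.98, 0.001], [-0.002, -0.001, -1.0]]
ft_force: [0.2, -1.1, 0.4]
grip_width: 0.0516
gripper_force: 0.0
time_s: 5.68
position: [0.5277, -0.0225, 0.1359]
tool_rot: [[0.98, 0.199, 0.001], [0.199, -0.98, -0.0], [0.001, 0.0, -1.0]]
ft_force: [-0.6, 0.1, -0.2]
grip_width: 0.0004
gripper_force: 0.0
```

Run:
```python
from h import *
a=env.get_image("wrist")["image"][60:360,100:500]
out=[a]
for c in("scene","side"):
    im=env.get_image(c); r=env.tip_of(c,"knob_grip"); print(c,r[:2])
    P=np.linalg.inv(np.array(im["pose"]))
    for p in([.5277,-.0225,.13],):
        q=P@np.r_[p,1]; u=im["cx"]-im["fx"]*q[0]/q[2],im["cy"]+im["fy"]*q[1]/q[2]; print(u)
    x,y=int(u[0]),int(u[1]); out.append(cv2.resize(im["image"][y-50:y+50,x-50:x+50],(300,300)))
cv2.imwrite("pics/k.png",cv2.resize(np.hstack(out),(800,240)))
print(np.round(env.observe()["position"],4))
```

```text
scene [{'centre': [260.2, 203.5], 'conf': 0.68}]
(np.float64(260.06976095032576), np.float64(201.2506809991623))
side [{'centre': [283.6, 166.7], 'conf': 0.69}]
(np.float64(281.2264371622157), np.float64(164.83340071624397))
[ 0.5276 -0.0224  0.1356]
```

View pics/k.png

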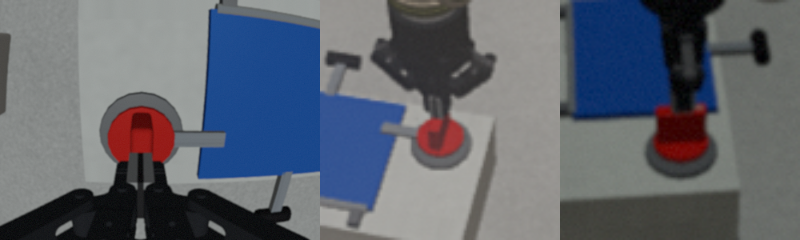

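Run:
```python
from h import *
o=[]
for c,(x,y) in(("wrist",(280,250)),("side",(281,160))):
    im=env.get_image(c); h=70 if c=="wrist" else 40
    o.append(cv2.resize(im["image"][y-h:y+h,x-h:x+h],(400,400),interpolation=cv2.INTER_CUBIC))
    P=np.linalg.inv(np.array(im["pose"])); s=env.observe()
    tip=np.array(s["position"])+np.array(s["tool_rot"])[:,2]*env.tcp_to_tips
    q=(P@np.r_[tip,1])[:3]
    if c=="wrist":
        r=np.hypot(q[0],q[1]); th=np.arctan2(r,-q[2]); print(im["cx"]+im["fx"]*th*q[0]/r,im["cy"]-im["fy"]*th*q[1]/r)
    else: print(im["cx"]-im["fx"]*q[0]/q[2],im["cy"]+im["fy"]*q[1]/q[2])
cv2.imwrite("pics/z.png",np.hstack(o)); print(s["grip_width"],tip,s["joint_efforts"])
```

```text
276.62443284058395 242.9827422576595
281.2936826268404 168.61578595033092
-0.00020736156697726376 [ 0.52755506 -0.0224142   0.11860063] [ 2.24614443e-03 -4.40910566e+01 -2.02804971e+01  1.15122793e-04
  1.14485043e-03 -4.53990049e-05]
```

View pics/z.png

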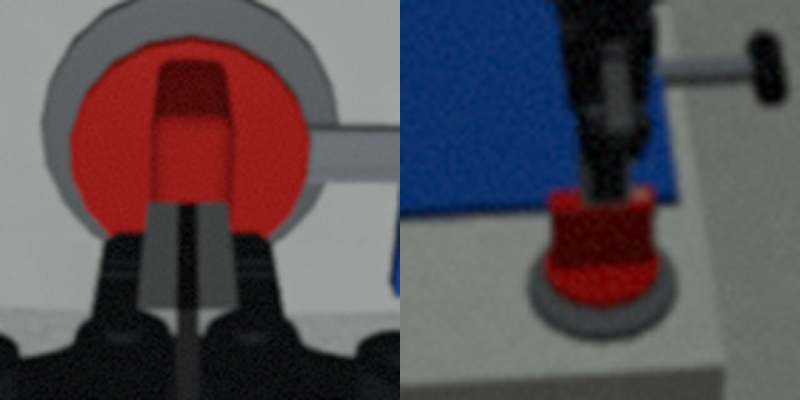

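Run:
```python
from h import *
im=env.get_image("wrist"); print(im["fx"],im["fy"],im["cx"],im["cy"],env.tcp_to_tips)
s=env.observe(); R0=np.array(s["tool_rot"]); P=np.linalg.inv(np.array(im["pose"]))
def pr(t):
    q=(P@np.r_[R0@np.array(t)+s["position"],1])[:3]; r=np.hypot(q[0],q[1]); th=np.arctan2(r,-q[2]); return np.round([im["cx"]+im["fx"]*th*q[0]/r,im["cy"]-im["fy"]*th*q[1]/r],1)
for z in(.017,.007,-.003,-.013,-.023): print(z,[pr([x,y,z]).tolist() for x in(0,.011) for y in(.0025,.0425)])
# bar top corners as modelled
yw=.2;c,sn=np.cos(yw),np.sin(yw)
for zz in(.148,.118,.108):
    for a,b in((.023,.007),(.023,-.007),(-.023,.007)):
        p=np.array([.5275+c*a-sn*b,-.0228+sn*a+c*b,zz]); print(zz,a,b,pr(R0.T@(p-s["position"])))
```

```text
325.19226210127806 325.19226210127806 275.1899073264612 206.28866420061894 0.017
0.017 [[280.9, 243.0], [348.9, 242.4], [281.0, 225.2], [350.4, 224.9]]
0.007 [[281.2, 250.3], [352.6, 249.5], [281.4, 231.8], [354.3, 231.3]]
-0.003 [[281.5, 258.4], [356.6, 257.3], [281.7, 239.0], [358.6, 238.3]]
-0.013 [[281.9, 267.4], [361.1, 266.0], [282.1, 247.2], [363.3, 246.2]]
-0.023 [[282.3, 277.4], [365.9, 275.6], [282.5, 256.3], [368.6, 255.0]]
0.148 0.023 0.007 [262.8 223.5]
0.148 0.023 -0.007 [292.7 223.6]
0.148 -0.023 0.007 [264.1 305.1]
0.118 0.023 0.007 [264.8 204.8]
0.118 0.023 -0.007 [290.  204.8]
0.118 -0.023 0.007 [265.6 277.2]
0.108 0.023 0.007 [265.3 199.8]
0.108 0.023 -0.007 [289.2 199.8]
0.108 -0.023 0.007 [266.  269.5]
```

The pads shut on air. In the wrist image the bar sits where modelled, but the finger tips stand about 33 mm further back than nominal, just above the bar top (side view, tips at about (281,160)). I'll open, go about 33 mm lower and check the force.

```bash
python3 -m pendant '[[0.6,0,0,0,0,0,0],[0.6,0,0,0,0,0,0],[0.6,0,0,0.01,0,0,0],[0.6,0,0,0.02,0,0,0],[0.6,0,0,0.033,0,0,0]]' 40
python3 -m pendant '[[0,0,0,0,0,0,0],[0,0,0,0,0,0,0],[0,0,0,0,0,0,0]]' 40
```

```text
time_s: 6.7
position: [0.5275, -0.0224, 0.1016]
tool_rot: [[0.98, 0.199, -0.0], [0.199, -0.98, 0.0], [-0.0, -0.0, -1.0]]
ft_force: [-0.3, 1.1, -0.2]
grip_width: 0.0513
gripper_force: 0.0
time_s: 7.08
position: [0.5278, -0.0229, 0.1029]
tool_rot: [[0.98, 0.199, 0.001], [0.199, -0.98, -0.001], [0.001, 0.001, -1.0]]
ft_force: [-0.0, -3.3, -1.4]
grip_width: 0.0135
gripper_force: 40.6
```

Gripped the bar (13.5 mm). Turning clockwise, which is + about tool z.

```bash
python3 -m pendant '[[0,0,0,0,0,0,0.17],[0,0,0,0,0,0,0.34],[0,0,0,0,0,0,0.51],[0,0,0,0,0,0,0.68],[0,0,0,0,0,0,0.8]]' 60
python3 -m pendant '[[0,0,0,0,0,0,0.15],[0,0,0,0,0,0,0.3],[0,0,0,0,0,0,0.4],[0,0,0,0,0,0,0.4]]' 60
python3 -c "
from h import *
s=env.observe();print(s['wrist_torque'],s['q'])"
```

```text
time_s: 7.7
position: [0.528, -0.0221, 0.1029]
tool_rot: [[0.823, -0.568, 0.001], [-0.568, -0.823, 0.0], [0.001, -0.001, -1.0]]
ft_force: [1.8, 1.1, -2.3]
grip_width: 0.013
gripper_force: 61.4
time_s: 8.2
position: [0.5283, -0.0219, 0.1029]
tool_rot: [[0.54, -0.841, 0.002], [-0.841, -0.54, 0.001], [0.0, -0.002, -1.0]]
ft_force: [4.0, 3.5, -1.9]
grip_width: 0.0131
gripper_force: 61.4
[ 0.32479484 -0.49044557 -0.10803395] [-1.52488919e+01  2.62907149e+01  8.80744436e+01  8.45853171e-02
  6.55345173e+01  1.31999353e+02]
```

```bash
python3 -m pendant '[[0.6,0,0,0,0,0,0],[0.6,0,0,0,0,0,0],[0.6,0,0,-0.04,0,0,0],[0.6,0,0,-0.09,0,0,0],[0.9,0,0,-0.14,0,0,-0.1]]'
python3 - <<'E'
from h import *
goto([.44,-.15,.25],Rdown(np.radians(11.46)+np.pi/2,1))
E
```

```text
time_s: 8.82
position: [0.5272, -0.0225, 0.2443]
tool_rot: [[0.624, -0.781, -0.0], [-0.781, -0.624, -0.0], [-0.0, 0.0, -1.0]]
ft_force: [-0.1, 0.2, -0.2]
grip_width: 0.0679
gripper_force: 0.0
shift [ 0.0452  0.1477 -0.0057] turn [ 1.0000e-04  2.0000e-04 -1.0969e+00]
```

```bash
python3 -m pendant '[[1,0.01,0.03,0,0,0,-0.18],[1,0.02,0.06,0,0,0,-0.36],[1,0.03,0.09,0,0,0,-0.54],[1,0.04,0.12,0,0,0,-0.72],[1,0.045,0.148,0,0,0,-0.9]]'
python3 -m pendant '[[1,0,0,0,0,0,-0.1],[1,0,0,0,0,0,-0.197],[1,0,0,0,0,0,-0.197],[1,0,0,0,0,0,-0.197]]'
mv d.pkl d_old.pkl; python3 b.py 4
python3 - <<'E'
from h import *
goto([.4652,-.1785,.15],Rdown(np.radians(11.46)+np.pi/2,1))
E
```

```text
time_s: 9.45
position: [0.4389, -0.1507, 0.2427]
tool_rot: [[1.0, 0.007, 0.0], [0.007, -1.0, -0.0], [0.0, 0.0, -1.0]]
ft_force: [-0.3, -0.1, 0.6]
grip_width: 0.0855
gripper_force: 0.0
time_s: 9.95
position: [0.4397, -0.1497, 0.2427]
tool_rot: [[0.981, 0.195, 0.0], [0.195, -0.981, -0.0], [0.0, 0.0, -1.0]]
ft_force: [0.5, 0.9, -0.3]
grip_width: 0.085
gripper_force: 0.0
reader [('wrist', 0.79, [269.6, 79.5])] [ 0.5464 -0.1216 -0.0172] [0.0031 0.0053 0.0026]
knob_grip [('wrist', 0.91, [147.1, 71.3])] [ 0.5309 -0.0221  0.1261] [0.0056 0.0035 0.0038]
flap_handle [('wrist', 0.62, [309.9, 166.3])] [ 0.4657 -0.1771  0.0942] [0.0003 0.0007 0.0009]
flap_hinge [] [0.4132 0.8885 0.9886] [0.]
fit [ 0.5484 -0.1198 -0.0026  0.1921] deg 11.0 9.624227339471354
shift [0.0194 0.0332 0.0926] turn [-0.      0.     -0.0022]
```

View pics/w_4.png

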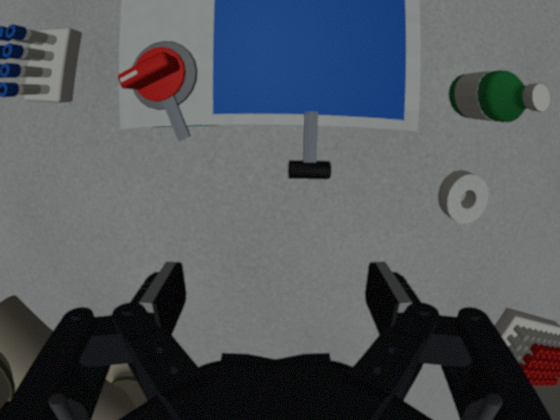

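The picture shows the knob unlocked: bar turned at (152,68), tongue at (178,118) clear of the flap, grip at (310,170). Moving over the grip.

```bash
python3 -m pendant '[[1,0.01,0.02,0.05,0,0,0],[1,0.0195,0.033,0.1,0,0,0],[1,0.0195,0.033,0.14,0,0,0],[1,0.0195,0.033,0.17,0,0,0],[1,0.0195,0.033,0.185,0,0,0]]' 40
python3 -m pendant '[[1,0,0,0,0,0,0],[0.3,0,0,0,0,0,0],[0.3,0,0,0,0,0,0],[0.3,0,0,0,0,0,0],[0.3,0,0,0,0,0,0]]' 40
python3 - <<'E'
from h import *
cv2.imwrite("pics/g.png",np.hstack([env.get_image("wrist")["image"][120:320,180:380],cv2.resize(env.get_image("side")["image"][94:174,275:355],(200,200),interpolation=3)]))
E
```

```text
time_s: 11.38
position: [0.4648, -0.178, 0.056]
tool_rot: [[0.981, 0.196, -0.002], [0.196, -0.981, 0.001], [-0.002, -0.002, -1.0]]
ft_force: [0.5, 0.5, 0.3]
grip_width: 0.0858
gripper_force: 0.0
time_s: 12.0
position: [0.4653, -0.1772, 0.0586]
tool_rot: [[0.981, 0.196, 0.001], [0.196, -0.981, 0.002], [0.001, -0.001, -1.0]]
ft_force: [-1.2, 7.5, 9.6]
grip_width: 0.0396
gripper_force: 39.5
```

View pics/g.png

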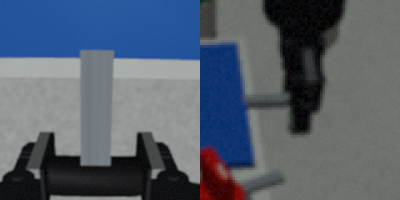

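Grip held (39.6 mm) with the stem centred between the fingers. Swinging up along the 192 mm arc, checking forces as I go.

```bash
python3 -m pendant '[[0.3,0.001,0,-0.0192,0,0,0],[0.3,0.0038,0,-0.0381,0,0,0],[0.3,0.0086,0,-0.0567,0,0,0],[0.3,0.0152,0,-0.0748,0,0,0],[0.3,0.0235,0,-0.092,0,0,0]]' 40
python3 - <<'E'
from h import *
s=env.observe();print(s["wrist_torque"],np.round(s["q"],1))
im=env.get_image("side")["image"]
cv2.imwrite("pics/up1.png",np.hstack([cv2.resize(im[60:220,200:360],(400,400)),cv2.resize(env.get_image("scene")["image"][130:270,150:290],(400,400))]))
E
```

```text
time_s: 12.72
position: [0.4874, -0.1729, 0.1499]
tool_rot: [[0.981, 0.196, -0.003], [0.196, -0.981, 0.001], [-0.002, -0.002, -1.0]]
ft_force: [1.9, 1.5, -4.8]
grip_width: 0.0393
gripper_force: 40.7
[ 0.13070863  0.22369895 -0.0972041 ] [-32.7  22.2  85.9  -0.   72.   46. ]
```

View pics/up1.png

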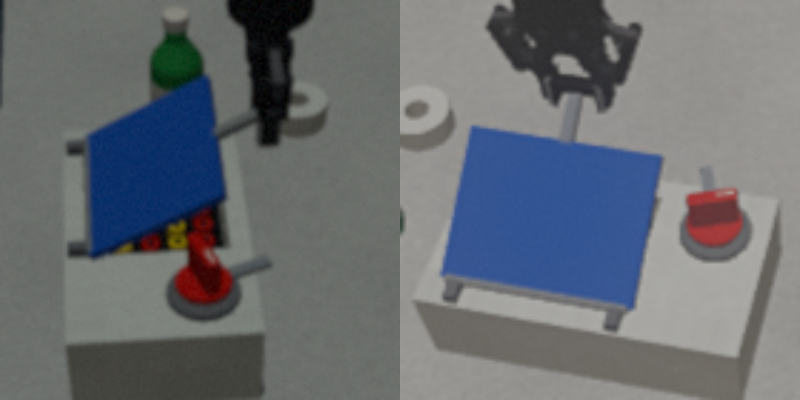

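The flap is rising with the grip held (side crop, grip at (265,118)), and forces are low. Continuing the arc.

```bash
python3 -m pendant '[[0.3,0.010,0,-0.0164,0,0,0],[0.3,0.0217,0,-0.0317,0,0,0],[0.3,0.0347,0,-0.0457,0,0,0],[0.3,0.0492,0,-0.0584,0,0,0],[0.3,0.0648,0,-0.0696,0,0,0]]' 40
python3 -m pendant '[[0.3,0.0166,0,-0.0095,0,0,0],[0.3,0.0341,0,-0.0174,0,0,0],[0.3,0.0523,0,-0.0234,0,0,0],[0.3,0.0711,0,-0.0276,0,0,0],[0.3,0.08,0,-0.029,0,0,0]]' 40
python3 - <<'E'
from h import *
s=env.observe();print(s["wrist_torque"],np.round(s["q"],1),s["position"])
R=look(["flap_handle","flap_hinge"],("scene","side"))
for t,l in R.items(): print(t,[(c,f,q.tolist()) for c,f,q,_ in l],tri([x[3] for x in l]) if len(l)>1 else "")
E
```

```text
time_s: 13.45
position: [0.5514, -0.1609, 0.2195]
tool_rot: [[0.981, 0.196, -0.002], [0.196, -0.981, -0.0], [-0.002, -0.0, -1.0]]
ft_force: [-0.6, -2.4, -3.0]
grip_width: 0.0394
gripper_force: 41.4
time_s: 14.08
position: [0.6306, -0.146, 0.2485]
tool_rot: [[0.981, 0.196, 0.0], [0.196, -0.981, -0.002], [-0.0, 0.002, -1.0]]
ft_force: [-1.7, -6.2, 2.5]
grip_width: 0.039
gripper_force: 42.4
[-0.98643427  0.63333493 -0.1068379 ] [-23.5  31.1  53.7  -0.1  95.1  55.2] [ 0.63064999 -0.14601367  0.24853811]
flap_handle [('scene', 0.8, [185.5, 175.4])] 
flap_hinge [('scene', 0.77, [194.7, 231.7])]
```

```bash
python3 -m pendant '[[0.3,0.010,0,-0.0012,0,0,0],[0.3,0.019,0,-0.0018,0,0,0],[0.3,0.0238,0,-0.002,0,0,0],[0.3,0.0238,0,-0.002,0,0,0],[0.3,0.0238,0,-0.002,0,0,0]]' 40
python3 - <<'E'
from h import *
s=env.observe();print(s["ft_force"],s["wrist_torque"],s["position"],s["qvel"])
p=np.array(s["position"])-[.4653,-.1772,.0586]; print("dx,dy,dz",.981*p[0]+.196*p[1],-.196*p[0]+.981*p[1],p[2])
o=[]
for c in("scene","side"):
    im=env.get_image(c); o.append(im["image"])
    P=np.linalg.inv(np.array(im["pose"]))
    def pr(w):
        q=P@np.r_[w,1]; return im["cx"]-im["fx"]*q[0]/q[2],im["cy"]+im["fy"]*q[1]/q[2]
    print(c,"hinge->",pr([.6533,-.1403,.096]),"grip->",pr([.6533,-.1403,.288]))
    for ang in(-3,0,3):
        a=np.radians(ang); h=np.array([.6533,-.1403,.096]); ux=np.array([.981,.196,0]);uy=np.array([-.196,.981,0])
        print(ang,[np.round(pr(h+ux*.140*np.sin(a)+np.array([0,0,.14*np.cos(a)])+uy*y),1).tolist() for y in(-.09,.09)],[np.round(pr(h+uy*y),1).tolist() for y in(-.09,.09)])
    for t in("flap_handle","flap_hinge"):
        r=env.tip_of(c,t); print(t,r[:1])
cv2.imwrite("pics/f.png",np.hstack([cv2.resize(o[0][130:270,130:270],(400,400),interpolation=3),cv2.resize(o[1][60:220,190:350],(400,400),interpolation=3)]))
E
```

```text
time_s: 15.0
position: [0.6533, -0.1417, 0.25]
tool_rot: [[0.981, 0.195, -0.0], [0.195, -0.981, -0.002], [-0.001, 0.001, -1.0]]
ft_force: [-0.9, -6.3, -0.2]
grip_width: 0.0391
gripper_force: 42.4
[-0.86263064 -6.34660159 -0.20169276] [-0.93901611  0.47760843 -0.07370761] [ 0.65328007 -0.14173774  0.25001487] [-0.06583289 -0.06897438  0.17534009  0.05523878 -0.0606109  -0.00795922]
dx,dy,dz 0.1913590545881677 -0.002055613372975676 0.19141486899826582
scene hinge-> (np.float64(198.53296132515692), np.float64(231.81122557663858)) grip-> (np.float64(183.07361377971722), np.float64(184.1737758574154))
-3 [[151.9, 190.4], [226.5, 202.0]] [[165.2, 226.3], [232.6, 237.4]]
0 [[150.7, 192.8], [225.6, 204.5]] [[165.2, 226.3], [232.6, 237.4]]
3 [[149.5, 195.3], [224.8, 207.1]] [[165.2, 226.3], [232.6, 237.4]]
flap_handle [{'centre': [182.0, 185.9], 'conf': 0.75}]
flap_hinge [{'centre': [197.8, 229.6], 'conf': 0.93}]
side hinge-> (np.float64(234.75998912178872), np.float64(137.88626532138886)) grip-> (np.float64(228.2636166658959), np.float64(68.69801707676862))
-3 [[232.5, 66.5], [234.7, 114.4]] [[233.7, 114.8], [235.9, 163.4]]
0 [[229.3, 66.6], [231.2, 114.5]] [[233.7, 114.8], [235.9, 163.4]]
3 [[226.2, 66.9], [227.7, 114.8]] [[233.7, 114.8], [235.9, 163.4]]
flap_handle []
flap_hinge [{'centre': [234.3, 134.8], 'conf': 0.87}]
```

View pics/f.png

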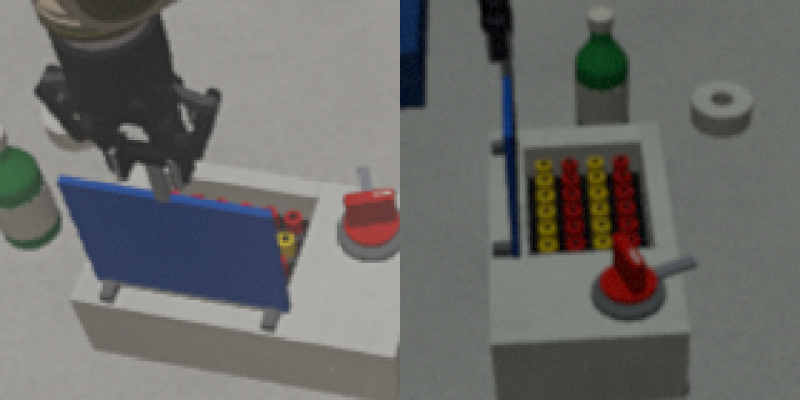

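The flap stands upright and is held: in the scene view its top corners are at about (151,193) and (226,204), and the upright prediction is (150.7,192.8) and (225.6,204.5). One numeric check in the side view.

Run:
```python
from h import *
im=env.get_image("side"); P=np.linalg.inv(np.array(im["pose"]))
g=im["image"].astype(int); m=(g[...,0]>g[...,2]+40)&(g[...,0]>g[...,1]+30)
def pr(w):
    q=P@np.r_[w,1]; return np.array([im["cx"]-im["fx"]*q[0]/q[2],im["cy"]+im["fy"]*q[1]/q[2]])
h=np.array([.6533,-.1403,.096]); ux=np.array([.981,.196,0]);uy=np.array([-.196,.981,0])
rows=range(92,162,5)
obs=[(r,np.where(m[r,215:250])[0]+215) for r in rows]
for a in(-4,-2,0,2,4):
    t=np.radians(a); k=np.zeros((1680,2240),np.uint8); pts=[]
    for y in(-.09,.09):
        for d in(0,.14):
            for n in(-.004,.004): pts.append(pr(h+uy*y+ux*(d*np.sin(t)+n*np.cos(t))+np.array([0,0,d*np.cos(t)-n*np.sin(t)])))
    hull=cv2.convexHull(np.array(pts,np.float32)*4).astype(int); cv2.fillConvexPoly(k,hull,1)
    print(a,[(np.round(np.where(k[4*r])[0].mean()/4,1),round(np.ptp(np.where(k[4*r])[0])/4,1)) for r in rows])
print("obs",[(round(float(c.mean()),1),len(c)) if len(c) else None for r,c in obs])
s=env.observe(); print(s["time_s"],s["position"],s["ft_force"],s["grip_width"])
```

```text
-4 [(np.float64(234.2), np.float64(4.5)), (np.float64(234.4), np.float64(4.8)), (np.float64(234.5), np.float64(5.0)), (np.float64(234.6), np.float64(5.2)), (np.float64(234.8), np.float64(5.5)), (np.float64(234.9), np.float64(5.8)), (np.float64(235.0), np.float64(5.5)), (np.float64(235.1), np.float64(5.2)), (np.float64(235.2), np.float64(5.0)), (np.float64(235.4), np.float64(4.8)), (np.float64(235.2), np.float64(4.5)), (np.float64(235.4), np.float64(4.2)), (np.float64(235.5), np.float64(4.0)), (np.float64(235.6), np.float64(3.8))]
-2 [(np.float64(232.4), np.float64(3.8)), (np.float64(232.6), np.float64(3.8)), (np.float64(232.9), np.float64(3.8)), (np.float64(233.1), np.float64(3.8)), (np.float64(233.4), np.float64(3.8)), (np.float64(233.6), np.float64(3.8)), (np.float64(233.8), np.float64(3.5)), (np.float64(234.0), np.float64(3.5)), (np.float64(234.2), np.float64(3.5)), (np.float64(234.5), np.float64(3.5)), (np.float64(234.8), np.float64(3.5)), (np.float64(235.0), np.float64(3.5)), (np.float64(235.2), np.float64(3.5)), (np.float64(235.5), np.float64(3.5))]
0 [(np.float64(230.9), np.fl
[... 1135 characters left out ...]
8.6), np.float64(8.8)), (np.float64(229.1), np.float64(9.8)), (np.float64(229.6), np.float64(10.2)), (np.float64(230.1), np.float64(10.2)), (np.float64(230.6), np.float64(9.8)), (np.float64(231.2), np.float64(9.0)), (np.float64(231.9), np.float64(8.2)), (np.float64(232.5), np.float64(7.5)), (np.float64(233.1), np.float64(6.8)), (np.float64(233.8), np.float64(6.0)), (np.float64(234.4), np.float64(5.2)), (np.float64(235.0), np.float64(4.5))]
obs [(232.0, 3), (232.5, 4), (232.5, 4), (232.5, 4), (232.5, 4), None, (233.0, 1), (234.0, 1), (234.0, 1), (234.5, 2), (235.0, 1), None, (236.0, 1), None]
15.35 [ 0.65326262 -0.14174955  0.25003504] [-0.33524354 -5.81388318 -0.08791654] 0.03945660445091223
```

```bash
python3 -m pendant '[[0.3,0.001,0,0,0,0,0],[0.3,0.001,0,0,0,0,0],[0.3,0.001,0,0,0,0,0],[0.3,0.001,0,0,0,0,0],[0.3,0.001,0,0,0,0,0]]' 40
python3 -c "
from rig import env
print(env.close_job())"
```

```text
time_s: 15.98
position: [0.6541, -0.1416, 0.2501]
tool_rot: [[0.981, 0.195, -0.001], [0.195, -0.981, -0.002], [-0.001, 0.001, -1.0]]
ft_force: [0.4, -6.2, 1.0]
grip_width: 0.0392
gripper_force: 42.5
the job is handed in; nothing more can be done
None
```

I turned the lock knob past its detent to the stop, swung the flap up to within about 1° of upright by my measurements, and handed the job in at 16 s still holding it still by the black grip; the hand-in call returned no verdict.

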